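Press the last vial bung home, four clicks and hold

TASK

On the bench stoppering press one vial's rubber bung still stands up higher than the other three. Turn the turntable by its upright steel posts until that vial clicks into place under the ram, and only then bring the lever with the ball down four clicks and no further, so that the ram pushes the bung in. Finish the program while still holding the lever at the fourth click, because its return spring would lift the ram off before the sealant grips; do not disturb the amber bottle, the timer or the marker lying round about.

Things in the scene. Friction and masses are not known exactly. Their poses are not given: they have to be found in the camera images.
- press: bench stoppering press; origin on the worktop under the turntable's axis; x points from the turntable to the column (its front is -x), y to its left, z up. Base plate x -98..165, y -103..103, 20 high; head at the far end x 37..156, y -30..30, z 125..205 mm
- ram_foot (a point): underside of the ram's round foot (22 mm across), at x 56, y 0 mm of the press's frame; hangs 96 mm above the worktop while the lever is up, 6 mm above the raised bung, and goes down 15 mm per rad of the lever. The ram is a square steel bar that sticks out above the head to z 250 mm
- table_top (a point): centre of the turntable's upper face, 38 mm above the worktop. Aluminium disc of radius 86 mm. Four glass vials, 26 mm thick, stand fixed in it at radius 56 mm, 90 degrees apart. Done bungs rise 44 mm above the disc, the raised one 52 mm
- post (a point): half-way up one of four upright steel posts (14 mm thick, 30 mm tall, fixed on the disc at radius 75 mm, half-way between the vials): the one 225 degrees anticlockwise from the raised bung; so it starts at the front left and stands front right, at x -53, y -53 mm of the press's frame, when the job is done
- turntable (a joint): turntable angle, rad, anticlockwise from above: direction of the raised bung from the press's +x; 0 = under the ram. Starts at -1.9 to -1.2 (bung on the right). A spring detent clicks in every quarter turn: from 0.15 to 0.06 rad off it pushes back, up to about 10 N at a post; from 0.05 rad on it draws the table in. Elsewhere it turns with 2 N and stays put
- bung_top (a point): centre of the top of the raised black rubber bung (16 mm across, tapered, 16 mm long)
- bung (a joint): how far the raised bung has been pushed into its vial, m: 0 as found, about 0.008 with the lever at its fourth click; it does not come back up
- lever_handle: steel rod (11 mm thick) with a black plastic ball, 34 mm across, on its end; origin at the ball's centre, 150 mm from the lever's shaft, in the plane y = 100 mm of the press's frame (left of the head). At rest the rod points up, leaning 5 degrees to the front, the ball's centre 314 mm above the worktop
- lever_shaft (a point): point on the lever's horizontal axis (parallel to the press's y), level with the ball: x 85, y 100, z 165 mm in the press's frame; the ball swings about it at 150 mm, towards the front (the press's -x) and down
- lever (a joint): lever angle, rad: 0 upright at rest, grows to the front and down, at most 1.36. A spring pawl clicks over round teeth at 0.116, 0.349, 0.582, 0.815, 1.047, 1.280; after 1, 2, 3, 4 clicks it stands at 0.233, 0.465, 0.698, 0.931. Pull at the ball climbs to 13-17 N as a tooth lifts the pawl, falls by 4 N or more as it drops in behind. Let go, a spring lifts it back to 0
- amber_bottle: brown glass bottle, 43 mm across, 66 mm tall, standing left of the press; origin at its underside's centre; not to be disturbed
- timer: white bench timer, 70 x 21 mm, 62 mm tall, standing right of the press; origin at its underside's centre; not to be disturbed
- marker: white marker pen, 130 mm long, 14 mm high, lying left in front; origin at its underside's centre; not to be disturbed

How it is judged:
On the way:
1. the vial with the raised bung is clicked in under the ram, the lever still up and the bung untouched (value of joint turntable between -0.035 and 0.035 rad and value of joint lever below 0.1 rad and value of joint bung below 0.001 m), for 0.2 s.
At the end, for the whole second after the job is handed in: the robot still holds the lever handle (more than 1.5 N), at rest in the fourth click (0.83 to 1.03 rad), the turntable is in its detent with the formerly raised bung under the ram (within 0.035 rad), and that bung has been pushed in by 5.5 to 10.5 mm (value of joint turntable between -0.035 and 0.035 rad and value of joint lever between 0.83 and 1.03 rad and velocity of joint lever between -0.1 and 0.1 rad/s and value of joint bung between 0.0055 and 0.0105 m and contact force between any of the fingers, the arm and lever_handle above 1.5 N); the arm keeps its last pose, push and grip.
It fails at once if the lever is taken past its fourth click, over the fifth tooth (value of joint lever above 1.07 rad).
It fails at once if the lever is brought down before the vial stands under the ram (value of joint lever above 0.3 rad and (value of joint turntable below -0.08 rad or value of joint turntable above 0.08 rad)).
It fails at once if the amber bottle is disturbed (distance of amber_bottle from where it was at the start of the episode above 0.02 m).
It fails at once if the timer is disturbed (distance of timer from where it was at the start of the episode above 0.02 m).
It fails at once if the marker is disturbed (distance of marker from where it was at the start of the episode above 0.02 m).
It also fails if it takes over 72 s, if anything falls off the work surface, if the arm or the gripper's body presses on something with over 40 N, if the wrist force passes 120 N, or if a joint passes its speed limit or range.

ROBOT

A 7-joint arm with a two-finger parallel gripper is mounted at the origin on a cart in front of the work surface, level with it; the furniture and walls round the work are solid. World frame = base frame: x ahead of the robot, y to its left, z up, the work surface at z = 0. Lengths are in m, angles in rad, forces in N, time in s.
With the tool pointing down it reaches from about 0.4 to 0.85 m from the base axis. Payload 10.4 kg.
Tool frame: the origin (TCP) lies at the very end of the fingers, on their centre line; the grasp point (between the pads) lies 19 mm behind it (pinch_z is the distance from the TCP to the grasp point, in m); z points along the fingers, y is the line along which they close (so a half turn about z gives the same grasp; the last joint's range is limited). The gripper opens to 87 mm and grips with 3 to 60 N. Pads are 19 mm wide; open, the fingers measure 117 mm over their backs; the gripper's body (75 mm by 190 mm) begins 51 mm behind the grasp point.
Start: joints at [1.117, 0.332, -0.065, 1.46, 0.022, 1.35, -0.088], TCP at [0.261, -0.568, 0.223] pointing down, gripper open.
Joint ranges: [-2.6, 2.6], [-0.5, 2.12], [-1.47, 1.34], [0.16, 2.42], [-1.27, 4.41], [0.06, 2.06], [-2.6, 2.6]. Speed limits (rad/s): [2.22, 2.22, 2.79, 2.79, 3.14, 3.14, 3.14].

INTERFACE

Orientations are given as a rotation vector (axis times angle).
In Python, from rig import * gives the robot as it stands.
- The arm moves only by the tool carry_out, never from a script. Its argument "deltas" is a list of rows, each an object with "translation": the shift along the tool's x, y, z in cm, a list of three; "twist": the turn, a rotation vector about the tool's x, y, z in degrees, a list of three; "gripper": the finger opening in cm, from 0 to 8.7. A call has 1 to 8 rows; each row shifts and turns the commanded pose from where the row before left it, along the tool's axes as they then stand; what a row does not reach is not made up. A row lasts 1/12 s, in which the tool goes at most 41.7 mm and 7.16 degrees, less where a joint would pass 70% of its speed; a pose out of reach is approached as far as the arm can. A call is refused whole if a number of a shift passes 4.17 or a number of a turn 7.16, either way. A call with a gripper value outside its range is refused whole. The fingers move at their own pace and stop on an object; "grip_force" is the grip in N (left out, the last holds). Time passes only in rows, so rows that do not move let the fingers close. It gives the time, the measured TCP pose, the force, the opening and the grip force at its end, in the units of the state.
- get_obs(): the state, without advancing time (a new reading comes with each control period).
- grab_frame(name): name is "scene" or "top"; returns a dict with "frame" (384x512x3 uint8, red, green, blue), "intrinsics" (3x3 intrinsics, pixels), "R" (3x3) and "t" (3): a world point X has camera coordinates R X + t. Camera axes: x right, y down, z forward; pixel columns grow to the right and rows downward; lengths in m; the calibration is good to about 2 mm. A picture is of the moment at which its call begins. There is no depth.
- close_job(): hands the job in; it is judged then, once.
The state is a dict: "time_s": time; "joint_pos": joint angles; "joint_vel": joint speeds; "joint_torque": joint torques, N m; "tcp_pos": TCP position; "tcp_rot": TCP orientation; "force": force on the tool from outside, world axes, zero at the start; "ft_torque": the same for the moment, N m; "opening": finger opening in m; "grasp_force": force on a finger pad.
Only numpy, scipy, OpenCV 4.12 (cv2) and the standard library are available. Lean on these libraries where they do the work, as an engineer would, in place of code of your own. Each camera call takes 0.05 s, during which the arm holds its last target. There are 200 camera calls.

## Working session

There is one attempt and no reset: what is moved stays moved. The work goes in short steps, Python scripts to look and compute and a tool call to move; the robot and the scene stay as the last step left them, time stands still between calls to the robot, and variables do not carry over. Pictures are saved under pics/ and viewed, at most 10 in all, crops included, and the job is handed in when it is done.

Besides the shell and the picture viewer there is one more tool, called after "Emit:" as a command line: name --argument value ..., lists and objects as JSON in quotes. carry_out: Moves the arm, as the interface text tells. Its arguments: {"type":"object","properties":{"deltas":{"type":"array","items":{"type":"object","properties":{"translation":{"type":"array","items":{"type":"number"}},"twist":{"type":"array","items":{"type":"number"}},"gripper":{"type":"number"}}}},"grip_force":{"type":"number"}},"required":["deltas"]}

```bash
mkdir -p pics
python3 - <<'E'
from rig import *
import cv2,numpy as np,pickle
d={}
for n in("scene","top"):
    f=grab_frame(n); d[n]=f
    cv2.imwrite(f"pics/{n}0.png",cv2.resize(f["frame"][...,::-1],(800,600),interpolation=cv2.INTER_CUBIC))
    print(n,(-f["R"].T@f["t"]).round(3),f["intrinsics"].round(1).tolist(),f["R"].round(2).tolist())
pickle.dump(d,open("f0.pkl","wb"))
o=get_obs();print(o)
E
```

```text
scene [0.144 0.59  0.726] [[407.7, 0.0, 249.9], [0.0, 407.7, 186.6], [0.0, 0.0, 1.0]] [[-0.91, -0.41, 0.02], [-0.22, 0.45, -0.87], [0.35, -0.79, -0.5]]
top [ 0.313 -0.294  1.292] [[381.9, 0.0, 251.4], [0.0, 381.9, 191.4], [0.0, 0.0, 1.0]] [[0.0, -1.0, -0.03], [-0.98, 0.01, -0.19], [0.19, 0.03, -0.98]]
{'time_s': 0.1, 'joint_pos': array([ 1.11738185,  0.33283412, -0.06468971,  1.46084359,  0.02159102,
        1.34991803, -0.08852244]), 'joint_vel': array([-4.21231973e-04, -9.43339265e-05, -4.58305916e-04, -2.74803197e-03,
       -2.80511873e-05, -5.75940703e-04,  5.49917662e-04]), 'joint_torque': array([ 2.33633000e-03, -6.24543858e+01,  2.52267782e-02, -3.90715456e+01,
       -6.13168348e-02,  3.66187992e-02,  7.62075706e-05]), 'tcp_pos': array([ 0.26085498, -0.56757735,  0.22182415]), 'tcp_rot': array([-3.06775757e+00, -6.71206759e-01,  5.20719811e-04]), 'force': array([-0.2005654 , -0.66857309,  0.18243904]), 'ft_torque': array([ 0.047472  , -0.0162073 , -0.00356461]), 'grasp_force': 0.0, 'opening': 0.08699558690572047}
```

View pics/scene0.png

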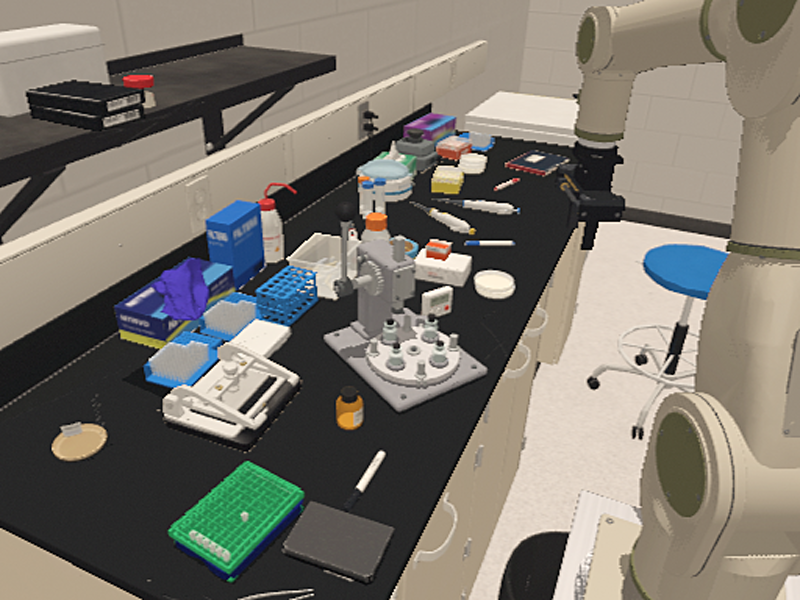

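View pics/top0.png

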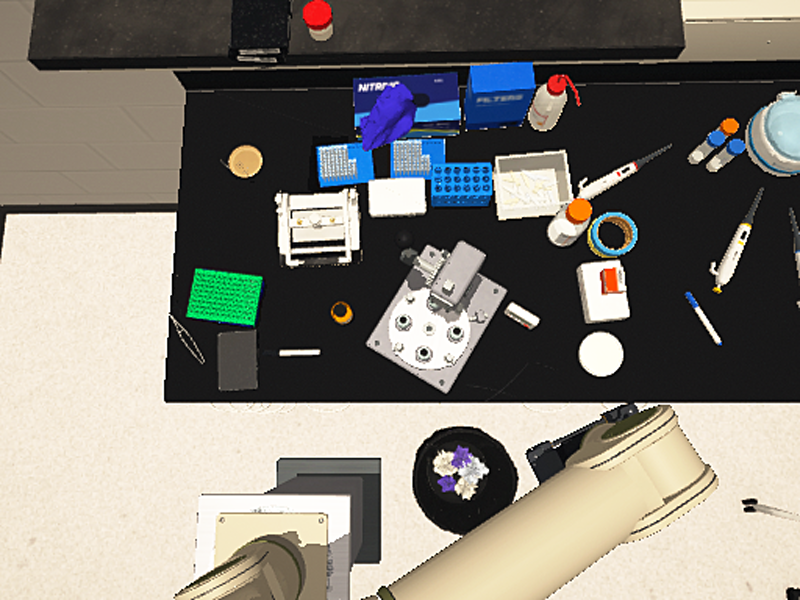

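The scene view shows the press at about (400,340), with the bottle at (349,410) and the marker at (368,475). The top view shows the disc centre at about (430,328), the lever ball at about (405,245), the timer at (522,315), the bottle at (342,312) and the marker at (300,352). I'll crop both closer.

Run:
```python
import cv2,numpy as np,pickle
d=pickle.load(open("f0.pkl","rb"))
t=d["top"]["frame"][140:260,225:335,::-1]; s=d["scene"]["frame"][120:265,200:320,::-1]
print(t.shape,s.shape)
cv2.imwrite("pics/c0.png",np.hstack([cv2.resize(t,None,fx=3.6,fy=3.6,interpolation=cv2.INTER_CUBIC)[:432],cv2.copyMakeBorder(cv2.resize(s,None,fx=3.3,fy=3.3,interpolation=cv2.INTER_CUBIC),0,0,0,0,0)[:432]]))
```

```text
(120, 110, 3) (145, 120, 3)
```

View pics/c0.png

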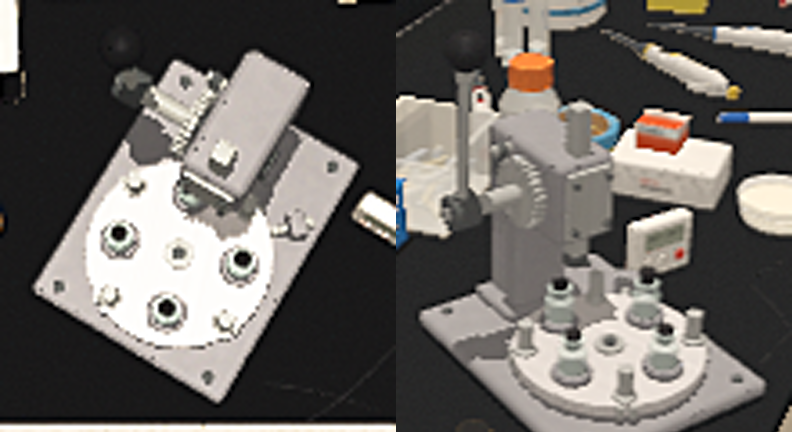

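```bash
cat > h.py <<'E'
import numpy as np,cv2,pickle
d=pickle.load(open("f0.pkl","rb"))
def ray(n,uv,z,d=d):
    f=d[n];K,R,t=f["intrinsics"],f["R"],f["t"];c=-R.T@t
    r=R.T@np.linalg.inv(K)@np.array([uv[0],uv[1],1.]);return c+r*(z-c[2])/r[2]
def proj(n,X,d=d):
    f=d[n];p=f["intrinsics"]@(f["R"]@np.asarray(X,float)+f["t"]);return p[:2]/p[2]
T=lambda u,v:(225+u/3.6-.4,140+v/3.6-.4)
S=lambda u,v:(200+(u-396)/3.3-.4,120+v/3.3-.4)
E
python3 - <<'E'
from h import *
cs=[ray("top",T(*p),.020)[:2] for p in[(33,290),(222,403),(358,163)]]
loc=np.array([(-98,103),(-98,-103),(165,-103)])/1000
# rigid fit
from scipy.optimize import least_squares
M=lambda q,l:np.c_[np.cos(q[2])*l[:,0]-np.sin(q[2])*l[:,1]+q[0],np.sin(q[2])*l[:,0]+np.cos(q[2])*l[:,1]+q[1]]
r=least_squares(lambda q:(M(q,loc)-cs).ravel(),[.45,-.3,-.5]);q=r.x
print("press",q.round(4),np.degrees(q[2]),r.fun.round(4))
print("centre screw",ray("top",T(179,254),.042))
g=d["top"]["frame"];m=(g.min(2)>225).astype(np.uint8);m[:,:245]=0;m[:190]=0;m[:,302:]=0;m[245:]=0
c=max(cv2.findContours(m,0,2)[0],key=cv2.contourArea);h=cv2.convexHull(c);e=cv2.fitEllipse(h);print(e,"disc",ray("top",e[0],.038))
def L(X):
    v=np.array(X[:2])-q[:2];a=q[2];return np.array([np.cos(a)*v[0]+np.sin(a)*v[1],-np.sin(a)*v[0]+np.cos(a)*v[1]])
for p,z in[((119,236),.082),((166,310),.082),((241,261),.090)]:
    l=L(ray("top",T(*p),z));print("bung",l.round(4),np.hypot(*l),np.degrees(np.arctan2(l[1],l[0])))
for p in[(136,181),(108,296),(229,319),(292,220)]:
    l=L(ray("top",T(*p),.062));print("post",l.round(4),np.hypot(*l),np.degrees(np.arctan2(l[1],l[0])))
def W(x,y,z): 
    w=M(q,np.array([[x,y]]));return np.r_[w[0],z]
b=W(.085-.150*np.sin(np.radians(5)),.1,.314)
print("ball",b,proj("top",b),T(121,48),proj("scene",b),S(465,50)); 
for p,n in[((342*.64-.2,308*.64),"bottle"),((300*.64,352*.64),"marker"),((522*.64,315*.64),"timer")]:
    print(n,ray("top",p,.03 if n!="bottle" else .066),L(ray("top",p,.03 if n!="bottle" else .066)))
E
```

```text
press [ 0.4955 -0.3289 -0.5344] -30.618895377308995 [-0.0005  0.0032 -0.0014 -0.0003  0.0018 -0.0029]
centre screw [ 0.49426107 -0.32901008  0.042     ]
((274.0599060058594, 211.468505859375), (48.218902587890625, 53.19157028198242), 99.50138092041016) disc [ 0.49046287 -0.32821106  0.038     ]
bung [-0.0196  0.0514] 0.05501263284784019 110.90355807878449
bung [-0.0555 -0.0178] 0.058268182412984953 -162.25799315027842
bung [ 0.0144 -0.0532] 0.055080563845148554 -74.81294438355931
post [0.0345 0.0657] 0.07418587600705094 62.2683270756089
post [-0.069   0.0341] 0.07699829519893792 153.68569487031297
post [-0.032  -0.0694] 0.07645574233422761 -114.72431785282411
post [ 0.0746 -0.0741] 0.10520161938178865 -44.8144632869282
ball [ 0.60836689 -0.27949096  0.314     ] [257.98421344 153.03010804] (258.2111111111111, 152.93333333333334) [221.43993265 135.19646839] (220.5090909090909, 134.75151515151515)
bottle [ 0.53448472 -0.14694862  0.066     ] [-0.05916161  0.17643245]
marker [ 0.44619018 -0.055229    0.03      ] [-0.18186073  0.21039334]
timer [ 0.52402638 -0.52825517  0.03      ] [ 0.12604726 -0.15703679]
```

The press pose is consistent: centre ≈ (0.494, −0.3285), yaw −30.6°, and the ball reprojects within 1 px. The raised bung is at about −71.3° (−1.25 rad), and the post to push is at about (0.453, −0.266). I'll approach it now.

Emit:
carry_out --deltas '[{"translation": [2.5,-1.6,0],"twist": [0,0,0],"gripper": 4.5},{"translation": [2.5,-1.6,0],"twist": [0,0,0],"gripper": 4.5},{"translation": [2.5,-1.6,0],"twist": [0,0,0],"gripper": 4.5},{"translation": [2.5,-1.6,0],"twist": [0,0,0],"gripper": 4.5},{"translation": [2.5,-1.6,0],"twist": [0,0,0],"gripper": 4.5},{"translation": [2.5,-1.6,0],"twist": [0,0,0],"gripper": 4.5},{"translation": [2.5,-1.6,0],"twist": [0,0,0],"gripper": 4.5},{"translation": [2.5,-1.6,0],"twist": [0,0,0],"gripper": 4.5}]' --grip_force 10

```text
time_s: 0.77
tcp_pos: [0.3897, -0.3666, 0.2223]
tcp_rot: [-3.069, -0.671, 0.001]
force: [1.0, -0.1, 0.5]
opening: 0.047
grasp_force: 0.0
```

Emit:
carry_out --deltas '[{"translation": [2.5,-1.6,0],"twist": [0,0,0],"gripper": 4.5},{"translation": [2.5,-1.6,0],"twist": [0,0,0],"gripper": 4.5},{"translation": [2.5,-1.6,0],"twist": [0,0,0],"gripper": 4.5},{"translation": [2.5,-1.6,0],"twist": [0,0,0],"gripper": 4.5},{"translation": [0,0,0],"twist": [0,0,6.8],"gripper": 4.5},{"translation": [0,0,0],"twist": [0,0,6.8],"gripper": 4.5},{"translation": [0,0,0],"twist": [0,0,6.8],"gripper": 4.5},{"translation": [0,0,0],"twist": [0,0,6.8],"gripper": 4.5}]'

```text
time_s: 1.43
tcp_pos: [0.4533, -0.2679, 0.2222]
tcp_rot: [-3.14, 0.078, 0.001]
force: [0.1, 0.2, -0.2]
opening: 0.0452
grasp_force: 0.0
```

Emit:
carry_out --deltas '[{"translation": [0,0,0],"twist": [0,0,6.8],"gripper": 4.5},{"translation": [0,0,0],"twist": [0,0,6.8],"gripper": 4.5},{"translation": [0,0,0],"twist": [0,0,6.8],"gripper": 4.5},{"translation": [0,0,0],"twist": [0,0,6.8],"gripper": 4.5},{"translation": [0,0,0],"twist": [0,0,6.8],"gripper": 4.5},{"translation": [0,0,0],"twist": [0,0,6.8],"gripper": 4.5},{"translation": [0,0,0],"twist": [0,0,6.8],"gripper": 4.5},{"translation": [0,0,0],"twist": [0,0,6.8],"gripper": 4.5}]'

```text
time_s: 2.1
tcp_pos: [0.4532, -0.2681, 0.2222]
tcp_rot: [2.758, -1.505, -0.001]
force: [0.8, -0.5, -0.2]
opening: 0.045
grasp_force: 0.0
```

```bash
cat >> h.py <<'E'
from scipy.spatial.transform import Rotation as Ro
C=np.array([.494,-.3285]);YAW=-30.6
def P(x,y,z):
    a=np.radians(YAW);return np.r_[C[0]+np.cos(a)*x-np.sin(a)*y,C[1]+np.sin(a)*x+np.cos(a)*y,z]
def togo(o,X,yaz):
    "tool-frame shift (cm) and twist (deg) to a tool-down pose at X with tool y at azimuth yaz"
    R=Ro.from_rotvec(o["tcp_rot"]);a=np.radians(yaz);y=np.r_[np.cos(a),np.sin(a),0];z=np.r_[0,0,-1.]
    G=Ro.from_matrix(np.c_[np.cross(y,z),y,z])
    print("tcp",o["tcp_pos"].round(4),"shift cm",(R.inv().apply(X-o["tcp_pos"])*100).round(2),"twist",np.degrees((R.inv()*G).as_rotvec()).round(2),"F",o["force"].round(1),"open",o["opening"].round(4),"grasp",round(o["grasp_force"],1),"t",o["time_s"])
E
python3 - <<'E'
from rig import *
from h import *
a=np.radians(153.7);o=get_obs();togo(o,P(.075*np.cos(a),.075*np.sin(a),.047),153.7-30.6+90);print(o["joint_pos"].round(2))
E
```

```text
Traceback (most recent call last):
  File "h.py", line 18, in togo
    print("tcp",o["tcp_pos"].round(4),"shift cm",(R.inv().apply(X-o["tcp_pos"])*100).round(2),"twist",np.degrees((R.inv()*G).as_rotvec()).round(2),"F",o["force"].round(1),"open",o["opening"].round(4),"grasp",round(o["grasp_force"],1),"t",o["time_s"])
                                                                                                                                                                                  ^^^^^^^^^^^^^^^^^^
AttributeError: 'float' object has no attribute 'round'
```

```bash
sed -i 's/o\["opening"\].round(4)/round(o["opening"],4)/' h.py
python3 - <<'E'
from rig import *
from h import *
a=np.radians(153.7);o=get_obs();togo(o,P(.075*np.cos(a),.075*np.sin(a),.047),153.7-30.6+90);print(o["joint_pos"].round(2))
f=grab_frame("top")["frame"];s=grab_frame("scene")["frame"]
cv2.imwrite("pics/c1.png",np.hstack([cv2.resize(x[...,::-1],None,fx=3,fy=3,interpolation=cv2.INTER_CUBIC) for x in(f[130:280,215:345],s[60:210+0,180:310])]))
E
```

```text
tcp [ 0.4532 -0.2681  0.2222] shift cm [-0.2  -0.12 17.52] twist [ 0.02  0.03 -0.36] F [ 0.8 -0.5 -0.2] open 0.045 grasp 0.0 t 2.1
[ 0.66  0.13 -0.23  1.71  0.03  1.31 -2.15]
```

View pics/c1.png

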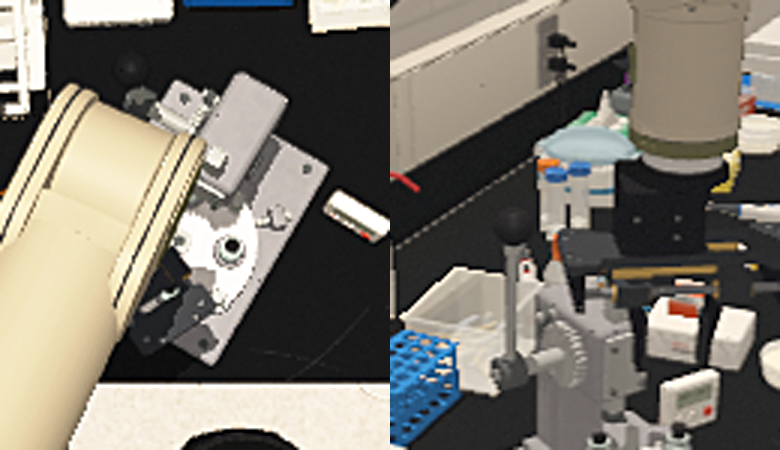

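The gripper hovers over the front-left post, clear of the head and the lever ball. Next I'll descend and grip.

Emit:
carry_out --deltas '[{"translation": [-0.2,-0.12,2.5],"gripper": 4.5},{"translation": [0,0,2.5],"gripper": 4.5},{"translation": [0,0,2.5],"gripper": 4.5},{"translation": [0,0,2.5],"gripper": 4.5},{"translation": [0,0,2.5],"gripper": 4.5},{"translation": [0,0,2.0],"gripper": 4.5},{"translation": [0,0,1.5],"gripper": 4.5},{"translation": [0,0,1.5],"gripper": 4.5}]'

```text
invalid input
```

Emit:
carry_out --deltas '[{"translation": [0,0,0],"gripper": 4.5},{"translation": [0,0,0],"gripper": 1.0},{"translation": [0,0,0],"gripper": 1.0},{"translation": [0,0,0],"gripper": 1.0},{"translation": [0,0,0],"gripper": 1.0},{"translation": [0,0,0],"gripper": 1.0},{"translation": [0,0,0],"gripper": 1.0}]' --grip_force 10

```text
invalid input
```

Every row seems to need a twist field.

Emit:
carry_out --deltas '[{"translation": [-0.2,-0.12,2.5],"twist": [0,0,0],"gripper": 4.5},{"translation": [0,0,2.5],"twist": [0,0,0],"gripper": 4.5},{"translation": [0,0,2.5],"twist": [0,0,0],"gripper": 4.5},{"translation": [0,0,2.5],"twist": [0,0,0],"gripper": 4.5},{"translation": [0,0,2.5],"twist": [0,0,0],"gripper": 4.5},{"translation": [0,0,2.0],"twist": [0,0,0],"gripper": 4.5},{"translation": [0,0,1.5],"twist": [0,0,0],"gripper": 4.5},{"translation": [0,0,1.5],"twist": [0,0,0],"gripper": 4.5}]'

```text
time_s: 2.87
tcp_pos: [0.4529, -0.2656, 0.0462]
tcp_rot: [-2.766, 1.49, 0.002]
force: [-0.2, 0.1, 0.2]
opening: 0.0453
grasp_force: 0.0
```

Emit:
carry_out --deltas '[{"translation": [0,0,0],"twist": [0,0,0],"gripper": 4.5},{"translation": [0,0,0],"twist": [0,0,0],"gripper": 1.0},{"translation": [0,0,0],"twist": [0,0,0],"gripper": 1.0},{"translation": [0,0,0],"twist": [0,0,0],"gripper": 1.0},{"translation": [0,0,0],"twist": [0,0,0],"gripper": 1.0},{"translation": [0,0,0],"twist": [0,0,0],"gripper": 1.0},{"translation": [0,0,0],"twist": [0,0,0],"gripper": 1.0}]' --grip_force 10

```text
time_s: 3.45
tcp_pos: [0.4538, -0.2659, 0.0481]
tcp_rot: [-2.762, 1.497, -0.002]
force: [0.9, 0.7, 0.1]
opening: 0.0143
grasp_force: 0.3
```

Emit:
carry_out --deltas '[{"translation": [0.018,0.523,0],"twist": [0,0,-4],"gripper": 1.0},{"translation": [0.018,0.523,0],"twist": [0,0,-4],"gripper": 1.0},{"translation": [0.018,0.523,0],"twist": [0,0,-4],"gripper": 1.0},{"translation": [0.018,0.523,0],"twist": [0,0,-4],"gripper": 1.0},{"translation": [0.018,0.523,0],"twist": [0,0,-4],"gripper": 1.0},{"translation": [0.018,0.523,0],"twist": [0,0,-4],"gripper": 1.0},{"translation": [0.018,0.523,0],"twist": [0,0,-4],"gripper": 1.0},{"translation": [0.018,0.523,0],"twist": [0,0,-4],"gripper": 1.0}]'

```text
time_s: 4.12
tcp_pos: [0.4272, -0.2972, 0.0481]
tcp_rot: [3.069, -0.671, 0.004]
force: [3.7, 0.4, -0.8]
opening: 0.0139
grasp_force: 10.0
```

Run:
```python
from rig import *
from h import *
o=get_obs()
v=o["tcp_pos"][:2]-C;print("local az",np.degrees(np.arctan2(v[1],v[0]))%360+30.6,"r",np.hypot(*v))
a=np.radians(225);togo(o,P(.075*np.cos(a),.075*np.sin(a),.047),225-30.6+90)
```

```text
local az 185.51266279835377 r 0.0737308518769876
tcp [ 0.4272 -0.2972  0.0481] shift cm [1.55 4.78 0.11] twist [ 3.000e-02 -1.300e-01 -3.908e+01] F [ 3.7  0.4 -0.8] open 0.0139 grasp 10.0 t 4.1167
```

Emit:
carry_out --deltas '[{"translation": [0.018,0.523,0],"twist": [0,0,-4],"gripper": 1.0},{"translation": [0.018,0.523,0],"twist": [0,0,-4],"gripper": 1.0},{"translation": [0.018,0.523,0],"twist": [0,0,-4],"gripper": 1.0},{"translation": [0.018,0.523,0],"twist": [0,0,-4],"gripper": 1.0},{"translation": [0.018,0.523,0],"twist": [0,0,-4],"gripper": 1.0},{"translation": [0.018,0.523,0],"twist": [0,0,-4],"gripper": 1.0},{"translation": [0.018,0.523,0],"twist": [0,0,-4],"gripper": 1.0},{"translation": [0.01,0.392,0],"twist": [0,0,-3],"gripper": 1.0}]'

```text
time_s: 4.78
tcp_pos: [0.4214, -0.3358, 0.048]
tcp_rot: [-3.136, -0.174, -0.004]
force: [3.9, 14.6, 6.2]
opening: 0.0139
grasp_force: 10.0
```

Emit:
carry_out --deltas '[{"translation": [0.005,0.196,0],"twist": [0,0,-1.5],"gripper": 1.0},{"translation": [0.005,0.196,0],"twist": [0,0,-1.5],"gripper": 1.0},{"translation": [0.005,0.196,0],"twist": [0,0,-1.5],"gripper": 1.0},{"translation": [0.005,0.196,0],"twist": [0,0,-1.5],"gripper": 1.0},{"translation": [0,0,0],"twist": [0,0,0],"gripper": 1.0},{"translation": [0,0,0],"twist": [0,0,0],"gripper": 1.0}]'

```text
time_s: 5.28
tcp_pos: [0.423, -0.3442, 0.0482]
tcp_rot: [3.123, 0.333, 0.005]
force: [6.8, 0.9, -2.5]
opening: 0.0141
grasp_force: 10.0
```

Run:
```python
from rig import *
from h import *
o=get_obs()
v=o["tcp_pos"][:2]-C;print("local az",np.degrees(np.arctan2(v[1],v[0]))%360+30.6,"r",np.hypot(*v))
a=np.radians(225);togo(o,P(.075*np.cos(a),.075*np.sin(a),.047),225-30.6+90)
print("F in tool",Ro.from_rotvec(o["tcp_rot"]).inv().apply(o["force"]).round(1))
```

```text
local az 223.07931147193463 r 0.07270629657947734
tcp [ 0.423  -0.3442  0.0482] shift cm [-0.22  0.25  0.12] twist [ 0.09 -0.18 -2.24] F [ 6.8  0.9 -2.5] open 0.0141 grasp 10.0 t 5.2833
F in tool [6.8 0.5 2.5]
```

The hump shows as a 15 N peak that has since dropped. I'll nudge on slightly and release, so the detent centres the table.

Emit:
carry_out --deltas '[{"translation": [0,0.1,0],"twist": [0,0,-1],"gripper": 1.0},{"translation": [0,0.1,0],"twist": [0,0,-1],"gripper": 1.0},{"translation": [0,0,0],"twist": [0,0,0],"gripper": 1.0},{"translation": [0,0,0],"twist": [0,0,0],"gripper": 1.0}]'

```text
time_s: 5.62
tcp_pos: [0.4231, -0.3447, 0.0481]
tcp_rot: [-3.116, -0.388, -0.003]
force: [3.2, 6.0, 2.5]
opening: 0.0136
grasp_force: 10.0
```

Emit:
carry_out --deltas '[{"translation": [0,0,0],"twist": [0,0,0],"gripper": 4.5},{"translation": [0,0,0],"twist": [0,0,0],"gripper": 4.5},{"translation": [0,0,0],"twist": [0,0,0],"gripper": 4.5},{"translation": [0,0,0],"twist": [0,0,0],"gripper": 4.5},{"translation": [0,0,0],"twist": [0,0,0],"gripper": 4.5}]'

```text
time_s: 6.03
tcp_pos: [0.4212, -0.3466, 0.0476]
tcp_rot: [3.118, 0.384, -0.0]
force: [0.3, 0.2, 0.7]
opening: 0.0382
grasp_force: 0.0
```

Emit:
carry_out --deltas '[{"translation": [0,0,-2.5],"twist": [0,0,0],"gripper": 4.5},{"translation": [0,0,-4],"twist": [0,0,0],"gripper": 4.5},{"translation": [0,0,-4],"twist": [0,0,0],"gripper": 4.5},{"translation": [0,0,-4],"twist": [0,0,0],"gripper": 4.5},{"translation": [0,0,-4],"twist": [0,0,0],"gripper": 4.5},{"translation": [0,0,-4],"twist": [0,0,0],"gripper": 8.5},{"translation": [0,0,-4],"twist": [0,0,0],"gripper": 8.5},{"translation": [0,0,-4],"twist": [0,0,0],"gripper": 8.5}]'

```text
time_s: 6.7
tcp_pos: [0.4209, -0.3461, 0.3548]
tcp_rot: [3.117, 0.385, 0.0]
force: [0.7, -0.7, -0.3]
opening: 0.058
grasp_force: 0.0
```

Run:
```python
from rig import *
from h import *
b=P(.085-.150*np.sin(np.radians(5)),.1,.295)
o=get_obs();togo(o,np.r_[b[:2],o["tcp_pos"][2]],-30.6-90)
f=grab_frame("top")["frame"];s=grab_frame("scene")["frame"]
cv2.imwrite("pics/c2.png",np.hstack([cv2.resize(x[...,::-1],None,fx=3.3,fy=3.3,interpolation=cv2.INTER_CUBIC) for x in(f[140:260,220:335],s[120:240,200:320])]))
```

```text
tcp [ 0.4209 -0.3461  0.3548] shift cm [19.66 -1.99  0.  ] twist [ 3.000e-02 -2.000e-02  4.467e+01] F [ 0.7 -0.7 -0.3] open 0.058 grasp 0.0 t 6.7
```

View pics/c2.png

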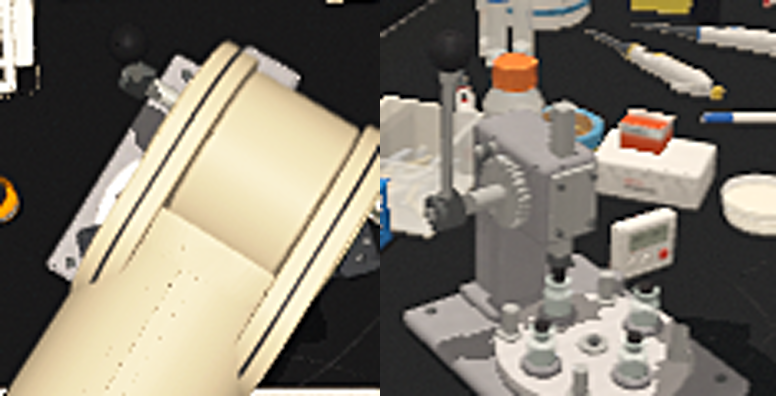

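The raised bung now appears directly under the ram. I'll check the angle with the other bungs' pixels: about (543,328), (633,340) and (646,290) in the crop.

Run:
```python
from h import *
for p in[(543,326),(633,338),(646,289)]:
    w=ray("scene",(200+(p[0]-379.5)/3.3-.4,120+p[1]/3.3-.4),.082)
    v=w[:2]-C;print((np.degrees(np.arctan2(v[1],v[0]))+30.6).round(1),np.hypot(*v).round(4))
for a in(90,180,270):
    a=np.radians(a);q=proj("scene",P(.056*np.cos(a),.056*np.sin(a),.082));print((379.5+(q[0]+.4-200)*3.3).round(0),((q[1]+.4-120)*3.3).round(0))
```

```text
92.5 0.0603
172.8 0.0591
-96.1 0.0498
545.0 323.0
638.0 334.0
648.0 284.0
```

The residuals after removing the common offset are about 1°, so the table is in its detent. Now to the lever ball.

Emit:
carry_out --deltas '[{"translation": [2.8,-0.28,0],"twist": [0,0,0],"gripper": 7.5},{"translation": [2.8,-0.28,0],"twist": [0,0,0],"gripper": 7.5},{"translation": [2.8,-0.28,0],"twist": [0,0,0],"gripper": 7.5},{"translation": [2.8,-0.28,0],"twist": [0,0,0],"gripper": 7.5},{"translation": [2.8,-0.28,0],"twist": [0,0,0],"gripper": 7.5},{"translation": [2.8,-0.29,0],"twist": [0,0,0],"gripper": 7.5},{"translation": [2.8,-0.3,0],"twist": [0,0,0],"gripper": 7.5}]'

```text
time_s: 7.38
tcp_pos: [0.6077, -0.279, 0.352]
tcp_rot: [3.118, 0.384, -0.001]
force: [-0.3, -0.2, 0.1]
opening: 0.0749
grasp_force: 0.0
```

Emit:
carry_out --deltas '[{"translation": [0,0,0],"twist": [0,0,6.38],"gripper": 7.5},{"translation": [0,0,0],"twist": [0,0,6.38],"gripper": 7.5},{"translation": [0,0,0],"twist": [0,0,6.38],"gripper": 7.5},{"translation": [0,0,0],"twist": [0,0,6.38],"gripper": 7.5},{"translation": [0,0,0],"twist": [0,0,6.38],"gripper": 7.5},{"translation": [0,0,0],"twist": [0,0,6.38],"gripper": 7.5},{"translation": [0,0,0],"twist": [0,0,6.38],"gripper": 7.5},{"translation": [0,0,0],"twist": [0,0,0],"gripper": 7.5}]'

```text
time_s: 8.05
tcp_pos: [0.6066, -0.2794, 0.3521]
tcp_rot: [3.028, -0.837, -0.001]
force: [0.2, 0.3, -0.0]
opening: 0.0749
grasp_force: 0.0
```

Run:
```python
from rig import *
from h import *
b=P(.085-.150*np.sin(np.radians(5)),.1,.295)
o=get_obs();togo(o,b,-30.6-90)
s=grab_frame("scene")["frame"]
cv2.imwrite("pics/c3.png",cv2.resize(s[60:200,150:300,::-1],None,fx=4,fy=4,interpolation=cv2.INTER_CUBIC))
```

```text
tcp [ 0.6066 -0.2794  0.3521] shift cm [ 0.01 -0.05  5.71] twist [ 0.02  0.03 -0.29] F [ 0.2  0.3 -0. ] open 0.0749 grasp 0.0 t 8.05
```

View pics/c3.png

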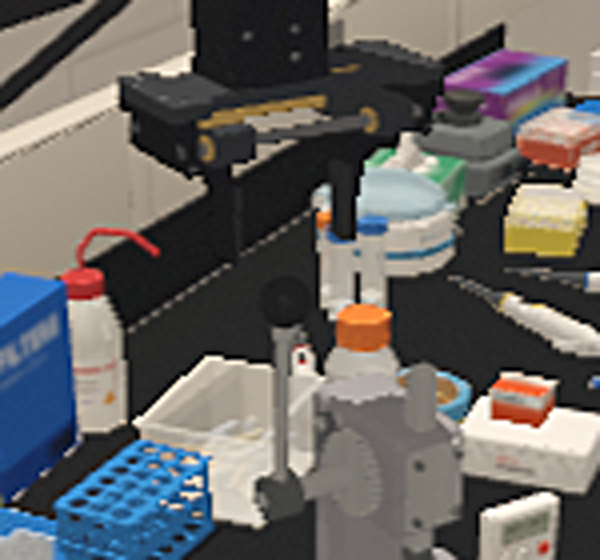

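The fingers straddle the ball from above, centred on it. I'll descend and grip.

Emit:
carry_out --deltas '[{"translation": [0,0,1.5],"twist": [0,0,0],"gripper": 7.5},{"translation": [0,0,1.5],"twist": [0,0,0],"gripper": 7.5},{"translation": [0,0,1.5],"twist": [0,0,0],"gripper": 7.5},{"translation": [0,0,1.2],"twist": [0,0,0],"gripper": 7.5},{"translation": [0,0,0],"twist": [0,0,0],"gripper": 5.0},{"translation": [0,0,0],"twist": [0,0,0],"gripper": 5.0},{"translation": [0,0,0],"twist": [0,0,0],"gripper": 5.0}]' --grip_force 30

```text
time_s: 8.68
tcp_pos: [0.607, -0.2794, 0.2965]
tcp_rot: [3.031, -0.827, 0.002]
force: [0.6, 0.8, -0.0]
opening: 0.0622
grasp_force: 0.0
```

Emit:
carry_out --deltas '[{"translation": [0,0,0],"twist": [0,0,0],"gripper": 2.5},{"translation": [0,0,0],"twist": [0,0,0],"gripper": 2.5},{"translation": [0,0,0],"twist": [0,0,0],"gripper": 2.5},{"translation": [0,0,0],"twist": [0,0,0],"gripper": 2.5},{"translation": [0,0,0],"twist": [0,0,0],"gripper": 2.5},{"translation": [0,0,0],"twist": [0,0,0],"gripper": 2.5}]'

```text
time_s: 9.18
tcp_pos: [0.6072, -0.2787, 0.2959]
tcp_rot: [-3.03, 0.827, -0.001]
force: [1.7, 1.7, 0.9]
opening: 0.0328
grasp_force: 30.0
```

```bash
cat >> h.py <<'E'
def lev(o):
    "lever angle from the gripped ball, and pull along the arc"
    R=Ro.from_rotvec(o["tcp_rot"]);g=o["tcp_pos"]-.019*R.apply([0,0,1]);a=np.radians(YAW)
    v=g[:2]-C;x=np.cos(a)*v[0]+np.sin(a)*v[1];y=-np.sin(a)*v[0]+np.cos(a)*v[1]
    th=np.arctan2(.085-x,g[2]-.165);t=np.r_[-np.cos(th)*np.cos(a),-np.cos(th)*np.sin(a),-np.sin(th)]
    print("lever",round(th-.0873,3),"r",round(np.hypot(.085-x,g[2]-.165),4),"y",round(y,4),"pull",round(-o["force"]@t,1),"F",o["force"].round(1),"open",round(o["opening"],4),"grasp",o["grasp_force"],"tcp",o["tcp_pos"].round(4),"x",round(x,4))
E
python3 - <<'E'
from rig import *
from h import *
lev(get_obs())
# rows in tool frame (x tool = toward?), no rotation
o=get_obs();R=Ro.from_rotvec(o["tcp_rot"]);print("tool axes in press",np.degrees(np.arctan2(R.apply([1,0,0])[1],R.apply([1,0,0])[0]))+30.6)
L=np.r_[0,.116,.2325,.349,.465,.582,.698,.815,.931]+.0873
print(np.c_[L-.0873,-100*.15*np.sin(L),-15*np.cos(L)].round(2))
E
```

```text
lever -0.001 r 0.1504 y 0.1005 pull 0.7 F [1.7 1.7 0.9] open 0.0328 grasp 29.987106984481215 tcp [ 0.6072 -0.2787  0.2959] x 0.072
tool axes in press 0.06914373227186488
[[  0.    -1.31 -14.94]
 [  0.12  -3.03 -14.69]
 [  0.23  -4.72 -14.24]
 [  0.35  -6.34 -13.59]
 [  0.46  -7.87 -12.77]
 [  0.58  -9.31 -11.76]
 [  0.7  -10.61 -10.61]
 [  0.82 -11.77  -9.3 ]
 [  0.93 -12.77  -7.87]]
```

The grip is excellent: estimated lever angle about 0 and radius 150.4 mm. Now the first click.

Emit:
carry_out --deltas '[{"translation": [-0.57,0,0.07],"twist": [0,0,0],"gripper": 2.5},{"translation": [-0.57,0,0.08],"twist": [0,0,0],"gripper": 2.5},{"translation": [-0.58,0,0.1],"twist": [0,0,0],"gripper": 2.5},{"translation": [-0.57,0,0.13],"twist": [0,0,0],"gripper": 2.5},{"translation": [-0.56,0,0.15],"twist": [0,0,0],"gripper": 2.5},{"translation": [-0.56,0,0.17],"twist": [0,0,0],"gripper": 2.5},{"translation": [0,0,0],"twist": [0,0,0],"gripper": 2.5},{"translation": [0,0,0],"twist": [0,0,0],"gripper": 2.5}]' --grip_force 45

```text
time_s: 9.85
tcp_pos: [0.5792, -0.2617, 0.2895]
tcp_rot: [-3.031, 0.827, -0.008]
force: [10.6, -0.9, 0.6]
opening: 0.0319
grasp_force: 45.0
```

```bash
python3 -c "
from rig import *
from h import *
lev(get_obs())"
```

```text
lever 0.221 r 0.1506 y 0.1008 pull 9.3 F [10.6 -0.9  0.6] open 0.0319 grasp 45.04353163763881 tcp [ 0.5792 -0.2617  0.2895] x 0.0392
```

First click done (0.221 rad, 9 N pull). Continuing with clicks 2 and 3.

Emit:
carry_out --deltas '[{"translation": [-0.55,0,0.19],"twist": [0,0,0],"gripper": 2.5},{"translation": [-0.54,0,0.22],"twist": [0,0,0],"gripper": 2.5},{"translation": [-0.53,0,0.24],"twist": [0,0,0],"gripper": 2.5},{"translation": [-0.52,0,0.26],"twist": [0,0,0],"gripper": 2.5},{"translation": [-0.51,0,0.27],"twist": [0,0,0],"gripper": 2.5},{"translation": [-0.5,0,0.29],"twist": [0,0,0],"gripper": 2.5},{"translation": [0,0,0],"twist": [0,0,0],"gripper": 2.5},{"translation": [0,0,0],"twist": [0,0,0],"gripper": 2.5}]'

```text
time_s: 10.52
tcp_pos: [0.5525, -0.2455, 0.276]
tcp_rot: [-3.031, 0.827, -0.011]
force: [7.7, 1.2, 6.7]
opening: 0.0319
grasp_force: 45.1
```

```bash
python3 -c "
from rig import *
from h import *
lev(get_obs())"
```

```text
lever 0.448 r 0.1512 y 0.1012 pull 8.6 F [7.7 1.2 6.7] open 0.0319 grasp 45.09434871375561 tcp [ 0.5525 -0.2455  0.276 ] x 0.0079
```

Emit:
carry_out --deltas '[{"translation": [-0.49,0,0.32],"twist": [0,0,0],"gripper": 2.5},{"translation": [-0.48,0,0.34],"twist": [0,0,0],"gripper": 2.5},{"translation": [-0.47,0,0.35],"twist": [0,0,0],"gripper": 2.5},{"translation": [-0.45,0,0.37],"twist": [0,0,0],"gripper": 2.5},{"translation": [-0.43,0,0.38],"twist": [0,0,0],"gripper": 2.5},{"translation": [-0.42,0,0.4],"twist": [0,0,0],"gripper": 2.5},{"translation": [0,0,0],"twist": [0,0,0],"gripper": 2.5},{"translation": [0,0,0],"twist": [0,0,0],"gripper": 2.5}]'

```text
time_s: 11.18
tcp_pos: [0.5286, -0.2309, 0.2551]
tcp_rot: [-3.031, 0.826, -0.01]
force: [1.9, 5.2, 12.4]
opening: 0.0313
grasp_force: 45.0
```

```bash
python3 -c "
from rig import *
from h import *
lev(get_obs())"
```

```text
lever 0.679 r 0.1514 y 0.1016 pull 7.9 F [ 1.9  5.2 12.4] open 0.0313 grasp 45.01052722334862 tcp [ 0.5286 -0.2309  0.2551] x -0.02
```

Three clicks at 0.679 rad. Fourth, gently.

Emit:
carry_out --deltas '[{"translation": [-0.4,0,0.41],"twist": [0,0,0],"gripper": 2.5},{"translation": [-0.39,0,0.44],"twist": [0,0,0],"gripper": 2.5},{"translation": [-0.37,0,0.46],"twist": [0,0,0],"gripper": 2.5},{"translation": [-0.35,0,0.47],"twist": [0,0,0],"gripper": 2.5},{"translation": [-0.33,0,0.48],"twist": [0,0,0],"gripper": 2.5},{"translation": [-0.32,0,0.48],"twist": [0,0,0],"gripper": 2.5},{"translation": [0,0,0],"twist": [0,0,0],"gripper": 2.5},{"translation": [0,0,0],"twist": [0,0,0],"gripper": 2.5}]'

```text
time_s: 11.85
tcp_pos: [0.509, -0.219, 0.2274]
tcp_rot: [-3.03, 0.825, -0.004]
force: [-4.5, 9.5, 16.0]
opening: 0.0315
grasp_force: 44.2
```

Run:
```python
from rig import *
from h import *
lev(get_obs())
s=grab_frame("scene")["frame"]
cv2.imwrite("pics/c4.png",cv2.resize(s[100:260,180:320,::-1],None,fx=3.7,fy=3.7,interpolation=cv2.INTER_CUBIC))
```

```text
lever 0.917 r 0.1516 y 0.1019 pull 8.8 F [-4.5  9.5 16. ] open 0.0315 grasp 44.181920886039734 tcp [ 0.509  -0.219   0.2274] x -0.0429
```

View pics/c4.png

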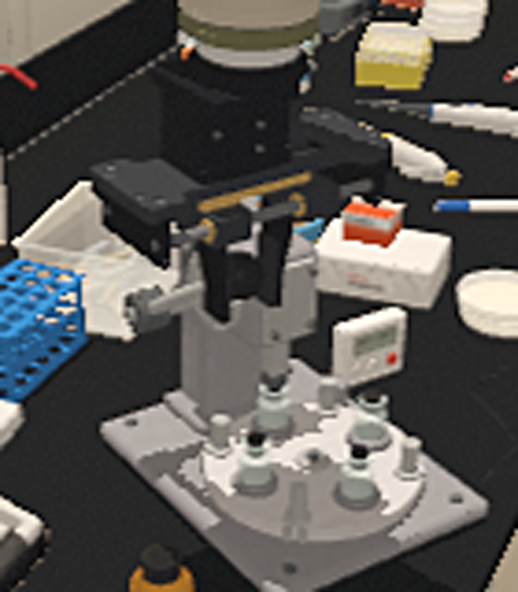

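The ball is held between the fingers (about (240,270)), the ram foot sits on the bung (about (275,375)), and the lever is at 0.917 rad. I'll settle and hand in.

Emit:
carry_out --deltas '[{"translation": [0,0,0],"twist": [0,0,0],"gripper": 2.5},{"translation": [0,0,0],"twist": [0,0,0],"gripper": 2.5},{"translation": [0,0,0],"twist": [0,0,0],"gripper": 2.5},{"translation": [0,0,0],"twist": [0,0,0],"gripper": 2.5},{"translation": [0,0,0],"twist": [0,0,0],"gripper": 2.5},{"translation": [0,0,0],"twist": [0,0,0],"gripper": 2.5}]'

```text
time_s: 12.4
tcp_pos: [0.509, -0.219, 0.2274]
tcp_rot: [-3.03, 0.825, -0.004]
force: [-5.4, 8.4, 16.5]
opening: 0.0314
grasp_force: 44.2
```

```bash
python3 -c "
from rig import *
from h import *
lev(get_obs());print(close_job())"
```

```text
lever 0.916 r 0.1516 y 0.1018 pull 9.1 F [-5.4  8.4 16.5] open 0.0314 grasp 44.16495680809021 tcp [ 0.509  -0.219   0.2274] x -0.0428
the job is handed in; nothing more can be done
None
```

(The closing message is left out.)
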